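# Dress the plate's edge with the flat file

### The job

Take the flat file (not the round one, which stays where it is) by its handle and give the top edge of the steel plate in the jig two level forward strokes, away from the robot and square across the edge, each over nearly the whole blade from near its tip to near its handle. Lift the file clear of the plate after each stroke: the plate's block only stands against the far stop of its jig, and a file dragged back would pull it off. Then lay the file gently down on the table, flat, and let go.

Things in the scene. Friction and masses are not known exactly. Their poses are not given: they have to be found in the camera images.
- flat_file: Flat file, 0.18 kg, 245 mm long: black handle 110 x 24 wide x 26 high, steel ferrule, flat blade 120 x 24 x 8. Lies level beside the jig, left or right, tip away from the robot. Origin: underside of the handle's middle, at table height; x to the tip, z up. Handle x -55..55, blade x 70..190, its underside z 9, top z 17. Balances 30 mm ahead of the origin.
- round_file: Round file, not wanted, on the other side of the jig: the same handle, but the 120 mm blade is a round rod 10 mm thick; 0.15 kg. Origin and axes as for the flat file.
- plate_edge (a point): Middle of the top edge of an upright bright steel plate in a dark block in a fixed aluminium jig. Edge level, 70 mm above the table, 80 long (y), 7 thick. x points along the forward stroke, away from the robot. The plate stands on springs: it gives up to 12 mm downward under 1 N plus 0.3 N/mm. Block 23 mm before and behind the plate, 46 high. Jig bed begins 85 mm before the plate, far stop 44 high.
- block (a joint): How far the dark block with the plate has been pulled from the jig's far stop towards the robot, in m: 0 against the stop, at most 0.03. Only light friction (0.5 N) holds it; a forward stroke presses it against the stop.
Mind the look-alikes: they are no part of the job. Of the things shaped like the part that bears plate_edge, the aluminium one is meant.

How it is judged:
By the outcome, as a careful person would: the job done as asked, in the order asked, and still so for the second after the job is handed in, with the robot touching nothing.
It also fails if it takes over 56 s, if anything falls off the work surface, if the arm or the gripper's body presses on something with over 40 N, if the wrist force passes 120 N, or if a joint passes its speed limit or range.

### The arm

A 6-joint arm with a two-finger parallel gripper is mounted at the origin on a cart in front of the work surface, level with it; the furniture and walls round the work are solid. World frame = base frame: x ahead of the robot, y to its left, z up, the work surface at z = 0. Lengths are in m, angles in rad, forces in N, time in s.
With the tool pointing down it reaches from about 0.35 to 0.775 m from the base axis. Payload 5.5 kg.
Tool frame: the origin (TCP) lies at the very end of the fingers, on their centre line; the grasp point (between the pads) lies 19 mm behind it (grip_point_offset is the distance from the TCP to the grasp point, in m); z points along the fingers, y is the direction in which the jaws open and shut (so a half turn about z gives the same grasp; the last joint's range is limited). The gripper opens to 85 mm and grips with 20 to 120 N. Pads are 22 mm wide; open, the fingers measure 114 mm over their backs; the gripper's body (76 mm by 85 mm) begins 54 mm behind the grasp point. The pads swing forward as they close: fully open they stand 13 mm farther back than shut.
Start: joints at [1.095, 0.313, 0.046, 1.304, 0, 1.431], TCP at [0.19, 0.543, 0.231] pointing down, gripper open.
Joint ranges: [-2.76, 2.76], [-0.86, 1.69], [-1.03, 1.26], [-2.2, 2.34], [-1.47, 1.5], [-3.14, 3.14]. Speed limits (rad/s): [2.57, 2.57, 3.14, 3.14, 3.14, 3.14].

### API

Orientations are given as a unit quaternion [w, x, y, z].
In Python, from workcell import * gives the robot as it stands.
- The arm moves only by the shell command python3 -m crank 'ROWS' [OPENING] [FORCE]. ROWS is a JSON object of lists of equal length, an entry for each row: "travel": the shift along the tool's x, y, z in units of 40 mm (1.0 is 40 mm), a list of three; "turn": the turn about the tool's z in rad. In form: {"travel": [[x, y, z], ...], "turn": [turn, ...]}. A call has 1 to 5 rows; each row is the pose to reach, as a shift and turn from the pose commanded when the call began, along the tool's axes at that moment; what a row does not reach only later rows make up. A row lasts 1/12 s, in which the tool goes at most 41.7 mm and 7.16 degrees, less where a joint would pass 70% of its speed; a pose out of reach is approached as far as the arm can. A call with a gripper value outside its range is refused whole. OPENING is the finger opening in mm, from 0 to 85.4, set as the call begins (- or left out, the last holds). The fingers move at their own pace and stop on an object; FORCE is the grip in N (left out, the last holds). Time passes only in rows, so rows that repeat a pose let the fingers close. It gives the time, the measured TCP pose, the force and the opening at its end, in the units of the state.
- get_state(): the state, without advancing time (a new reading comes with each control period).
- read_camera(name): name is "side" or "top"; returns a dict with "image" (400x640x3 uint8, red, green, blue), "K" (3x3 intrinsics, pixels), "k1" (the pictures are not rectified: a ray, as slopes to the right and down, at radius r is drawn at 1 + k1 r^2 times it, then the intrinsics apply), "R" (3x3) and "t" (3): a world point X has camera coordinates R X + t. Camera axes: x right, y down, z forward; pixel columns grow to the right and rows downward; lengths in m; the calibration is good to about 2 mm. A picture is of the moment at which its call begins. There is no depth.
- hand_in(): hands the job in, once; it reports no verdict.
The state is a dict: "clock": time; "joint_pos": joint angles; "qvel": joint speeds; "tau": joint torques, N m; "tcp_pos": TCP position; "orientation": TCP orientation; "wrist_force": force on the tool from outside, world axes, zero at the start; "ft_torque": the same for the moment, N m; "finger_gap": finger opening in m.
Only numpy, scipy, OpenCV 4.12 (cv2) and the standard library are available. Lean on these libraries where they do the work, as an engineer would, in place of code of your own. Each camera call takes 0.05 s, during which the arm holds its last target. There are 200 camera calls.

## Working session

There is one attempt and no reset: what is moved stays moved. The work goes in short steps, Python scripts to look and compute and a shell command to move; the robot and the scene stay as the last step left them, time stands still between calls to the robot, and variables do not carry over. Pictures are saved under pics/ and viewed, about 8 in all and at most 12, crops included, and the job is handed in when it is done.

```bash
mkdir -p pics; ls; python3 - <<'E'
from workcell import *
import cv2
print(get_state())
for n in("top","side"):
    c=read_camera(n); cv2.imwrite(f"pics/{n}0.png",c["image"][:,:,::-1]); print(n,c["K"],c["k1"],c["R"],c["t"])
E
```

```text
pics
{'clock': 0.0, 'joint_pos': array([ 1.09541083e+00,  3.14023790e-01,  4.49730577e-02,  1.30360964e+00,
       -8.54042508e-06,  1.43119185e+00]), 'qvel': array([-6.54814617e-04,  1.17250635e-04, -2.44007489e-04, -8.34019035e-04,
       -9.75886224e-05, -1.35736576e-03]), 'tau': array([ 9.82352722e-04, -4.80622029e+01,  2.98533833e+01,  1.93255325e-02,
       -2.12995114e-04, -6.07149531e-06]), 'tcp_pos': array([0.18924063, 0.54241765, 0.23039315]), 'orientation': array([-2.78026867e-04,  1.67102816e-01,  9.85939035e-01, -8.89596985e-04]), 'wrist_force': array([-0.09755499,  0.0885762 , -0.55731453]), 'ft_torque': array([-0.00044899,  0.00099525, -0.02065396]), 'finger_gap': 0.08553944835973153}
top [[382.13566129   0.         322.17631941]
 [  0.         382.13566129 201.62250436]
 [  0.           0.           1.        ]] -0.07112562104674387 [[-0.00149391 -0.99994284 -0.01058708]
 [-0.99050884  0.00293475 -0.1374177 ]
 [ 0.13744091  0.0102813  -0.99045661]] [0.01162457 0.53801254 1.02252807]
side [[454.90796827   0.         321.54554596]
 [  0.         454.90796827 199.57695018]
 [  0.           0.           1.        ]] -0.1343217833190396 [[-0.99688811  0.07642505 -0.01932122]
 [ 0.05622505  0.51754646 -0.85380584]
 [-0.05525253 -0.85223522 -0.52023291]] [0.53284001 0.02978613 1.0283829 ]
```

View pics/top0.png

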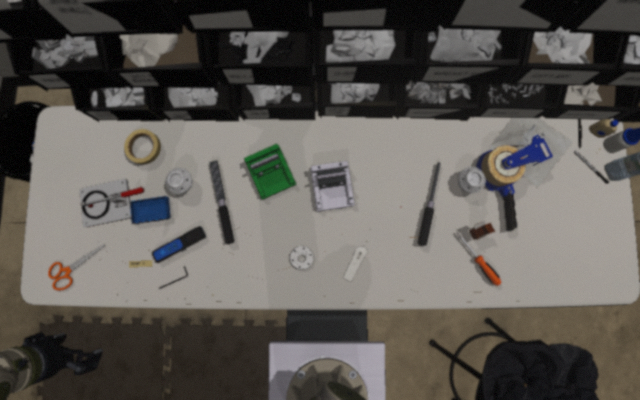

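View pics/side0.png

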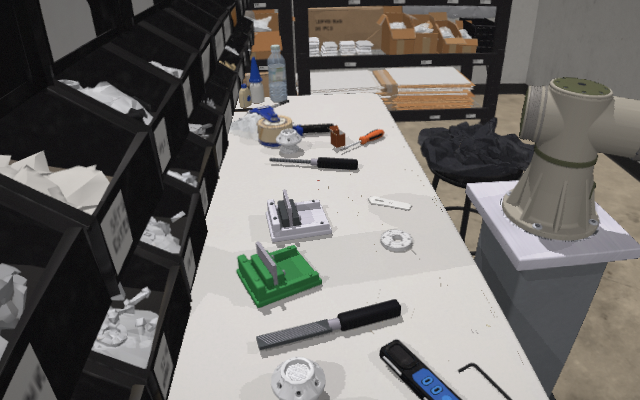

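The top view shows the flat file at the left, from its tip near (213,162) to its handle end near (229,242). The aluminium jig is at (332,186), with the green look-alike between them. The round file is at (430,205). Next I'll enlarge both views to measure.

```bash
cat > h.py <<'E'
import numpy as np, cv2
from workcell import *
def crop(n,x0,x1,y0,y1,s,f):
    im=read_camera(n)["image"][y0:y1,x0:x1,::-1]
    im=cv2.resize(im,None,fx=s,fy=s,interpolation=cv2.INTER_CUBIC); cv2.imwrite(f,im)
def dist(c): return np.array([c["k1"],0,0,0,0])
def px2w(c,uv,z):
    p=cv2.undistortPoints(np.array([[uv]],float),c["K"],dist(c))[0,0]
    R,t=c["R"],c["t"]; o=-R.T@t; d=R.T@np.array([p[0],p[1],1])
    return o+d*(z-o[2])/d[2]
def w2px(c,X): return cv2.projectPoints(np.array(X,float).reshape(-1,3),cv2.Rodrigues(c["R"])[0],c["t"],c["K"],dist(c))[0][:,0]
E
python3 - <<'E'
from h import *
crop("top",200,370,135,255,4.5,"pics/t1.png"); crop("side",230,410,180,360,3.3,"pics/s1.png")
E
```

```text
(no output)
```

View pics/t1.png

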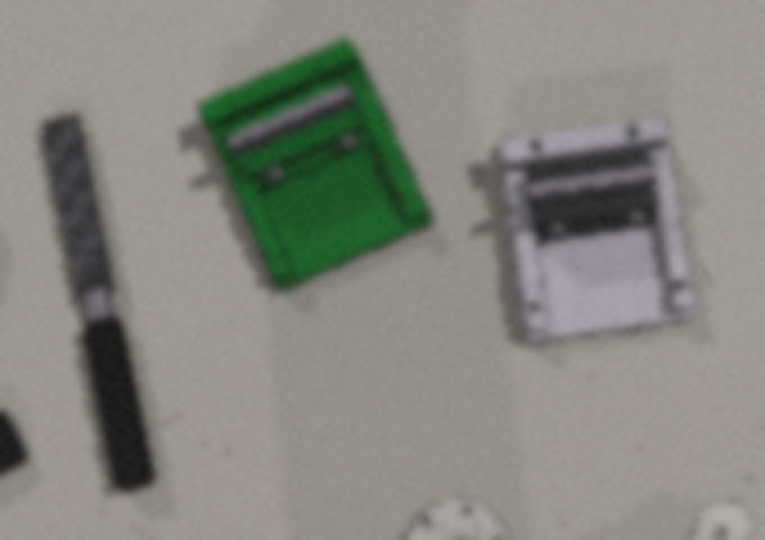

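View pics/s1.png

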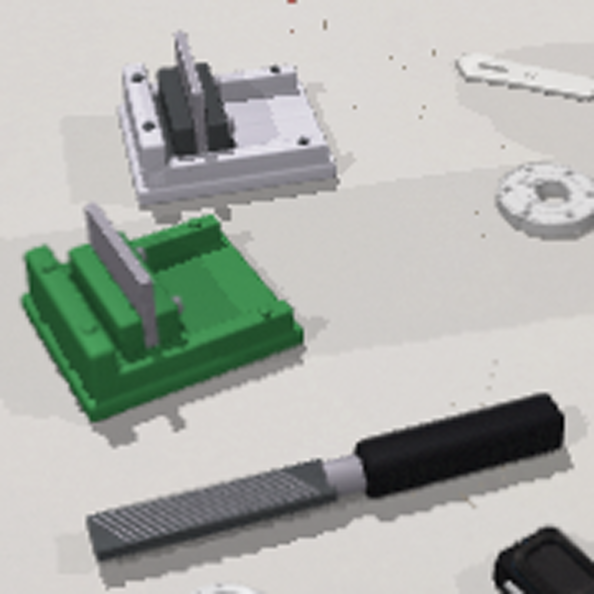

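The crops show the file tip corners at (42,124) and (78,113), and the handle end at (110,490) and (152,482). The aluminium jig's plate edge runs from (529,187) to (654,172) in the top view, and from (182,35) to (198,88) in the side view.

```bash
python3 - <<'E'
from h import *
T=read_camera("top");S=read_camera("side")
t=lambda a,b:(200+(a+.5)/4.5-.5,135+(b+.5)/4.5-.5)
s=lambda a,b:(230+(a+.5)/3.3-.5,180+(b+.5)/3.3-.5)
P=lambda n,c,uv,z:print(n,px2w(c,uv,z).round(4))
for n,a,z in [("tipL",(42,124),.017),("tipR",(78,113),.017),("hendL",(110,490),.026),("hendR",(152,482),.026),("hfrontL",(84,325),.026),("hfrontR",(121,318),.026),("bladebackL",(76,293),.017),("bladebackR",(109,288),.017),("plL",(529,187),.07),("plR",(654,172),.07),("jigNearL",(528,340),.02),("jigNearR",(692,316),.02),("jigFarL",(500,136),.044),("jigFarR",(664,120),.044),("greenL",(200,105),.04),("greenNearL",(280,288),.02),("greenNearR",(432,220),.02)]: P(n,T,t(*a),z)
for n,a,z in [("plnear",(198,88),.07),("plfar",(182,35),.07),("tipN",(98,558),.009),("tipF",(88,517),.017),("hendF",(550,396),.026),("hendN(top)",(563,425),.02),("hfrontF",(357,447),.026),("bladebackF",(322,461),.017)]: P(n,S,s(*a),z)
E
```

```text
tipL [0.6572 0.3386 0.017 ]
tipR [0.6643 0.3154 0.017 ]
hendL [0.4227 0.2839 0.026 ]
hendR [0.4277 0.2577 0.026 ]
hfrontL [0.5256 0.3036 0.026 ]
hfrontR [0.53   0.2803 0.026 ]
bladebackL [0.5472 0.3121 0.017 ]
bladebackR [0.5503 0.291  0.017 ]
plL [0.6032 0.0236 0.07  ]
plR [ 0.6122 -0.0518  0.07  ]
jigNearL [0.5162 0.0253 0.02  ]
jigNearR [ 0.531  -0.0772  0.02  ]
jigFarL [0.641  0.0422 0.044 ]
jigFarR [ 0.6508 -0.0597  0.044 ]
greenL [0.663  0.2311 0.04  ]
greenNearL [0.5495 0.1815 0.02  ]
greenNearR [0.5926 0.086  0.02  ]
plnear [0.601  0.0196 0.07  ]
plfar [ 0.6105 -0.048   0.07  ]
tipN [0.6579 0.3372 0.009 ]
tipF [0.6625 0.3183 0.017 ]
hendF [0.4272 0.267  0.026 ]
hendN(top) [0.4233 0.2823 0.02  ]
hfrontF [0.5297 0.2924 0.026 ]
bladebackF [0.5472 0.2916 0.017 ]
```

```bash
cat >> h.py <<'E'
def to(x,y,z,yaw):
    "shift (40 mm units, tool axes) and turn from the measured pose to world x,y,z with tool x at yaw"
    from scipy.spatial.transform import Rotation as Ro
    s=get_state(); q=s["orientation"]; R=Ro.from_quat([q[1],q[2],q[3],q[0]]).as_matrix()
    d=R.T@(np.array([x,y,z])-s["tcp_pos"])/.04
    a=np.arctan2(R[1,0],R[0,0]); tr=-((yaw-a+np.pi)%(2*np.pi)-np.pi)
    print("travel",d.round(3),"turn",round(tr,3),"| tcp",s["tcp_pos"].round(4),"yaw",round(a%(2*np.pi),4),"tilt",(R[2,0].round(4),R[2,1].round(4)),"F",s["wrist_force"].round(2),"gap",round(s["finger_gap"],4),"t",s["clock"])
E
python3 - <<'E'
from h import *
g=np.array([.4775,.2828])+.030*np.array([np.cos(.234),np.sin(.234)]); print(g)
to(*g,.12,np.pi+.234)
E
```

```text
[0.5066824  0.28975611]
travel [-9.573 -3.356  2.776] turn -0.57 | tcp [0.1894 0.5427 0.231 ] yaw 2.8058 tilt (np.float64(0.0001), np.float64(-0.0006)) F [ 0.25 -0.81 -0.2 ] gap 0.0851 t 0.3
```

```bash
python3 -m crank '{"travel":[[-0.8,-0.28,0],[-1.7,-0.6,0],[-2.6,-0.9,0],[-3.5,-1.23,0],[-4.3,-1.5,0]],"turn":[-0.11,-0.22,-0.33,-0.44,-0.57]}' 50 20
python3 - <<'E'
from h import *
to(.5067,.2898,.12,np.pi+.234)
E
```

```text
clock: 0.72
tcp_pos: [0.3328, 0.4285, 0.2314]
orientation: [0.0, -0.116, 0.993, -0.0]
wrist_force: [0.5, 0.8, 0.2]
finger_gap: 0.0498
travel [-3.432 -4.374  2.786] turn -0.002 | tcp [0.3328 0.4285 0.2314] yaw 3.3735 tilt (np.float64(-0.0003), np.float64(-0.0002)) F [0.48 0.76 0.17] gap 0.0498 t 0.7167
```

```bash
python3 -m crank '{"travel":[[-0.55,-0.7,0.2],[-1.1,-1.4,0.6],[-1.65,-2.1,1.0],[-2.2,-2.8,1.5],[-2.75,-3.5,2.0]],"turn":[0,0,0,0,0]}'
python3 -m crank '{"travel":[[-0.35,-0.45,0.3],[-0.68,-0.87,0.6],[-0.68,-0.87,0.78],[-0.68,-0.87,0.78]],"turn":[0,0,0,0]}'
python3 - <<'E'
from h import *
to(.5067,.2898,.0025,np.pi+.234)
crop("top",180,300,130,260,4.5,"pics/t2.png")
E
```

```text
clock: 1.13
tcp_pos: [0.4716, 0.3172, 0.151]
orientation: [0.001, -0.113, 0.994, 0.0]
wrist_force: [0.7, 0.9, -0.2]
finger_gap: 0.0501
clock: 1.47
tcp_pos: [0.5041, 0.2892, 0.118]
orientation: [-0.002, -0.112, 0.994, -0.0]
wrist_force: [0.2, 0.9, -0.8]
finger_gap: 0.0499
travel [-7.800e-02  2.000e-03  2.887e+00] turn -0.01 | tcp [0.5041 0.2892 0.118 ] yaw 3.3656 tilt (np.float64(0.0035), np.float64(-0.0003)) F [ 0.17  0.86 -0.76] gap 0.0499 t 1.4667
```

View pics/t2.png

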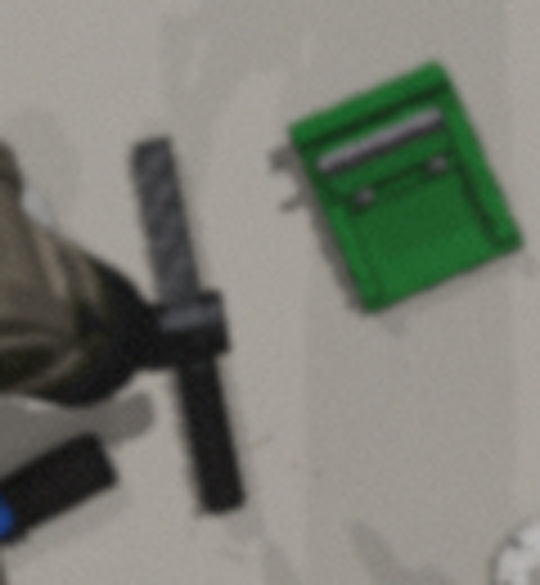

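The gripper is over the front of the handle at about (195,330) in the crop, and it's lined up with the file. Going down.

```bash
python3 -m crank '{"travel":[[-0.05,0,0.6],[-0.05,0,1.2],[-0.05,0,1.8],[-0.05,0,2.3],[-0.05,0,2.6]],"turn":[-0.01,-0.01,-0.01,-0.01,-0.01]}'
python3 -m crank '{"travel":[[0,0,0.12],[0,0,0.24],[0,0,0.24]],"turn":[0,0,0]}'
python3 - <<'E'
from h import *
to(.5067,.2898,.0025,np.pi+.234)
E
```

```text
clock: 1.93
tcp_pos: [0.5046, 0.2918, 0.0149]
orientation: [-0.001, -0.119, 0.993, -0.0]
wrist_force: [-0.1, -0.3, -1.1]
finger_gap: 0.0499
clock: 2.18
tcp_pos: [0.5061, 0.2917, 0.0068]
orientation: [0.0, -0.119, 0.993, 0.0]
wrist_force: [-0.7, -0.1, -1.1]
finger_gap: 0.0501
travel [-0.003 -0.05   0.107] turn 0.004 | tcp [0.5061 0.2917 0.0068] yaw 3.3792 tilt (np.float64(-0.0003), np.float64(0.0002)) F [-0.72 -0.07 -1.14] gap 0.0501 t 2.1833
```

```bash
python3 -m crank '{"travel":[[0,-0.05,0.08],[0,-0.05,0.08],[0,-0.05,0.08]],"turn":[0,0,0]}'
python3 -m crank '{"travel":[[0,0,0],[0,0,0],[0,0,0],[0,0,0],[0,0,0]],"turn":[0,0,0,0,0]}' 0 110
python3 -m crank '{"travel":[[0,0,0],[0,0,0],[0,0,0]],"turn":[0,0,0]}'
python3 - <<'E'
from h import *
to(.5067,.2898,.0025,np.pi+.234)
E
```

```text
clock: 2.43
tcp_pos: [0.5074, 0.2892, 0.0041]
orientation: [0.001, -0.118, 0.993, 0.0]
wrist_force: [-0.4, 0.3, 1.1]
finger_gap: 0.0499
clock: 2.85
tcp_pos: [0.5074, 0.2893, 0.0043]
orientation: [0.001, -0.118, 0.993, 0.0]
wrist_force: [-2.2, -0.0, 6.0]
finger_gap: 0.0219
clock: 3.1
tcp_pos: [0.5074, 0.2893, 0.0042]
orientation: [0.001, -0.118, 0.993, 0.0]
wrist_force: [-1.2, 0.1, 5.1]
finger_gap: 0.0219
travel [0.015 0.017 0.044] turn 0.002 | tcp [0.5074 0.2893 0.0042] yaw 3.3779 tilt (np.float64(-0.0014), np.float64(0.0004)) F [-1.21  0.11  5.14] gap 0.0219 t 3.1
```

```bash
python3 -m crank '{"travel":[[0,0,-0.3],[0,0,-0.8],[0,0,-1.4],[0,0,-2.0],[0,0,-2.6]],"turn":[0,0,0,0,0]}'
python3 -m crank '{"travel":[[0,0,-0.6],[0,0,-1.0],[0,0,-1.0]],"turn":[0,0,0]}'
python3 - <<'E'
from h import *
to(.607-.155*np.cos(.13),-.014-.155*np.sin(.13),.15,np.pi+.13)
crop("side",200,440,180,360,3.3,"pics/s2.png")
E
```

```text
clock: 3.52
tcp_pos: [0.5062, 0.2887, 0.1077]
orientation: [-0.001, -0.118, 0.993, -0.0]
wrist_force: [0.8, 0.2, -1.6]
finger_gap: 0.0218
clock: 3.77
tcp_pos: [0.5089, 0.2898, 0.151]
orientation: [0.003, -0.118, 0.993, 0.001]
wrist_force: [1.3, -0.5, -1.7]
finger_gap: 0.0222
travel [ 3.248e+00 -7.547e+00 -2.000e-03] turn 0.106 | tcp [0.5089 0.2898 0.151 ] yaw 3.3779 tilt (np.float64(-0.0061), np.float64(0.0009)) F [ 1.27 -0.53 -1.74] gap 0.0222 t 3.7667
```

View pics/s2.png

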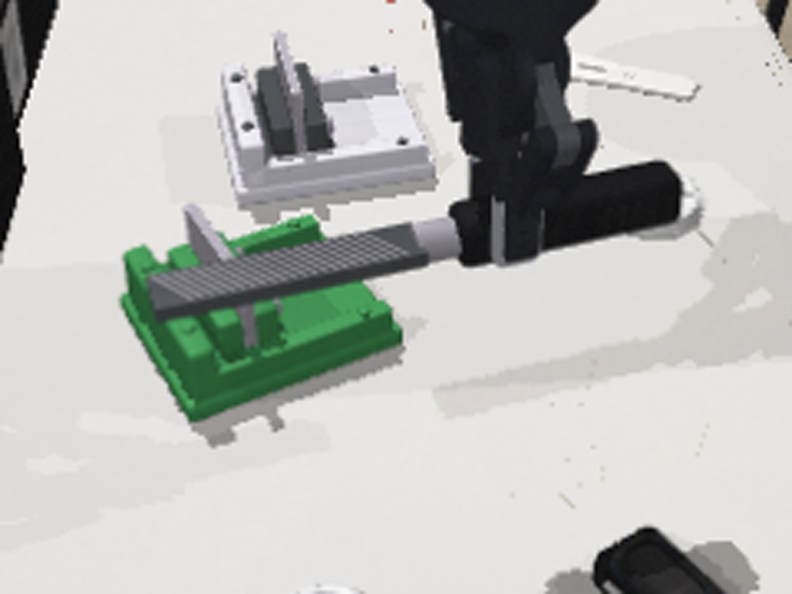

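The file is gripped on its handle and looks level. Its tip is at about (157,320) and (150,276), and its handle end is near (670,163). I'll check the grip offset from these.

```bash
python3 - <<'E'
from h import *
from scipy.optimize import least_squares
S=read_camera("side"); s=lambda a,b:(200+(a+.5)/3.3-.5,180+(b+.5)/3.3-.5)
f=get_state(); p=f["tcp_pos"]; yaw=3.3779-np.pi
# file-frame points: tip near-bottom/near-top/far-top, blade back near-bottom, near-top
F=np.array([[190,12,9],[190,12,17],[190,-12,17],[70,12,9],[70,-12,17],[-55,-12,26]])/1000
U=np.array([s(157,320),s(159,298),s(150,276),s(428,264),s(413,226),s(670,163)])
def X(v):
    c,sn=np.cos(yaw+v[2]),np.sin(yaw+v[2]); cp,sp=np.cos(v[3]),np.sin(v[3])
    G=F-[v[0],0,0]; G=np.c_[cp*G[:,0]-sp*G[:,2],G[:,1],sp*G[:,0]+cp*G[:,2]]
    return p+np.c_[c*G[:,0]-sn*G[:,1],sn*G[:,0]+c*G[:,1],G[:,2]+v[1]]
r=least_squares(lambda v:(w2px(S,X(v))-U).ravel(),[.03,-.004,0,0],x_scale=[.01,.01,.1,.1])
print("g,z0,dyaw,pitch",r.x.round(4)); print(r.fun.reshape(-1,2).round(1))
E
```

```text
g,z0,dyaw,pitch [ 0.0303 -0.0034 -0.011   0.0342]
[[ 0.4 -0.3]
 [-0.7  1.9]
 [-0.8 -2. ]
 [ 0.9  1.6]
 [ 0.5 -0.9]
 [-0.1 -0.3]]
```

```bash
python3 -m crank '{"travel":[[0.2,-0.5,0],[0.55,-1.2,0],[0.9,-2.0,0],[1.3,-2.9,0],[1.7,-3.8,0]],"turn":[0.02,0.04,0.06,0.08,0.106]}'
python3 - <<'E'
from h import *
to(.607-.155*np.cos(.13),-.014-.155*np.sin(.13),.15,np.pi+.13)
E
```

```text
clock: 4.28
tcp_pos: [0.4743, 0.1241, 0.1449]
orientation: [-0.002, -0.065, 0.998, -0.0]
wrist_force: [0.1, -1.2, -1.6]
finger_gap: 0.022
travel [ 1.037 -3.852 -0.124] turn 0.001 | tcp [0.4743 0.1241 0.1449] yaw 3.2724 tilt (np.float64(0.0038), np.float64(0.0001)) F [ 0.09 -1.21 -1.57] gap 0.022 t 4.2833
```

```bash
python3 -m crank '{"travel":[[0.2,-0.7,0],[0.45,-1.6,0.1],[0.65,-2.4,0.3],[0.85,-3.2,0.6],[1.03,-3.8,0.9]],"turn":[0,0,0,0,0]}'
python3 -m crank '{"travel":[[0,0,0.2],[0,0,0.2],[0,0,0.2]],"turn":[0,0,0]}'
python3 - <<'E'
from h import *
to(.607-.155*np.cos(.13),-.014-.155*np.sin(.13),.066,np.pi+.13)
im=[]
for n,x0,y0 in(("top",290,145),("side",240,165)):
    im.append(cv2.resize(read_camera(n)["image"][y0:y0+110,x0:x0+140,::-1],None,fx=4.5,fy=4.5,interpolation=cv2.INTER_CUBIC)[:,:, :])
cv2.imwrite("pics/c1.png",cv2.resize(np.vstack(im),None,fx=.6,fy=.6) if 0 else np.vstack([cv2.resize(i,(504,297*4//3)) for i in im])[:600*2])
for k,i in enumerate(im): cv2.imwrite(f"pics/c1_{k}.png",i)
E
```

```text
clock: 4.7
tcp_pos: [0.4538, -0.0327, 0.1093]
orientation: [-0.001, -0.065, 0.998, 0.0]
wrist_force: [1.2, 0.4, -2.5]
finger_gap: 0.0219
clock: 4.95
tcp_pos: [0.4538, -0.0302, 0.1017]
orientation: [-0.002, -0.065, 0.998, 0.001]
wrist_force: [-0.5, 1.7, -3.3]
finger_gap: 0.0218
travel [ 0.021 -0.097  0.892] turn -0.0 | tcp [ 0.4538 -0.0302  0.1017] yaw 3.2715 tilt (np.float64(0.0035), np.float64(0.0019)) F [-0.53  1.66 -3.29] gap 0.0218 t 4.95
```

View pics/c1_0.png

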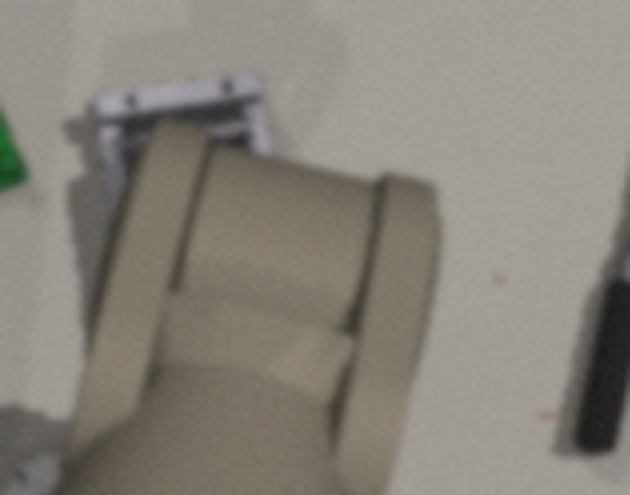

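View pics/c1_1.png

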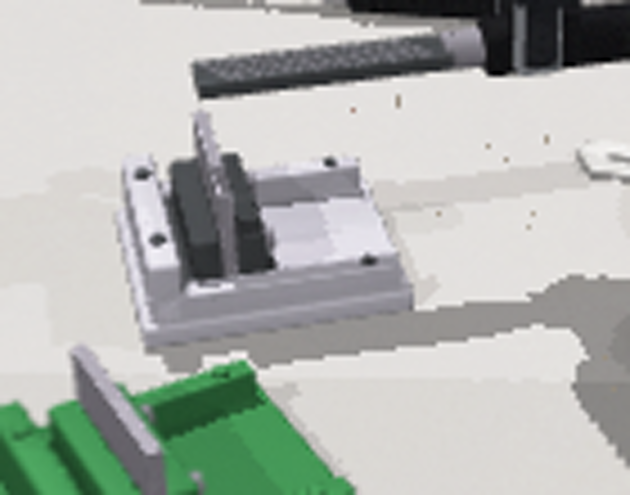

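```bash
python3 - <<'E'
from h import *
S=read_camera("side"); s=lambda a,b:(240+(a+.5)/4.5-.5,165+(b+.5)/4.5-.5)
A=lambda p,q,z:(lambda a,b:(a.round(4),b.round(4),np.arctan2(*(b-a)[[1,0]]).round(4),np.linalg.norm(b-a).round(4)))(px2w(S,s(*p),z),px2w(S,s(*q),z))
print("bed bottom edge",A((412,308),(150,345),0))
print("bed lip top",A((412,290),(146,326),.008))
print("stop top inner..",A((127,157),(155,268),.044),A((153,155),(175,262),.044))
p=get_state()["tcp_pos"]; z0=p[2]-.0042
print("file bottom edge",A((443,72),(198,97),z0+.009))
print("file top far edge",A((436,33),(193,63),z0+.017))
yaw=.13;c,sn=np.cos(yaw),np.sin(yaw)
for f in ([.19,.012,.009],[.07,.012,.009],[.19,-.012,.017],[.07,-.012,.017]):
    X=[p[0]+c*(f[0]-.03)-sn*f[1],p[1]+sn*(f[0]-.03)+c*f[1],z0+f[2]]; u=w2px(S,X)[0]; print(f,((u-[240,165]+.5)*4.5-.5).round(0))
E
```

```text
bed bottom edge (array([0.5157, 0.0256, 0.    ]), array([0.6406, 0.0427, 0.    ]), np.float64(0.1363), np.float64(0.126))
bed lip top (array([0.5153, 0.0221, 0.008 ]), array([0.6419, 0.0385, 0.008 ]), np.float64(0.1289), np.float64(0.1276))
stop top inner.. (array([ 0.6501, -0.0559,  0.044 ]), array([0.6349, 0.0437, 0.044 ]), np.float64(1.7219), np.float64(0.1008)) (array([ 0.6371, -0.0564,  0.044 ]), array([0.6258, 0.0398, 0.044 ]), np.float64(1.6882), np.float64(0.0969))
file bottom edge (array([ 0.4969, -0.0099,  0.1082]), array([0.611 , 0.0011, 0.1082]), np.float64(0.0959), np.float64(0.1146))
file top far edge (array([ 0.4977, -0.0338,  0.1162]), array([ 0.6127, -0.017 ,  0.1162]), np.float64(0.1446), np.float64(0.1163))
[0.19, 0.012, 0.009] [194.  99.]
[0.07, 0.012, 0.009] [449.  69.]
[0.19, -0.012, 0.017] [187.  59.]
[0.07, -0.012, 0.017] [437.  30.]
```

```bash
python3 -m crank '{"travel":[[-0.02,-0.05,0.2],[-0.04,-0.1,0.4],[-0.05,-0.1,0.6],[-0.05,-0.1,0.7],[-0.05,-0.1,0.7]],"turn":[0,0,0,0,0]}'
python3 -m crank '{"travel":[[0,0,0],[0,0,0],[0,0,0]],"turn":[0,0,0]}'
python3 - <<'E'
from h import *
for i in range(2):
  to(.607-.152*np.cos(.13),-.014-.152*np.sin(.13),.061,np.pi+.13); read_camera("side")
E
```

```text
clock: 5.52
tcp_pos: [0.4567, -0.034, 0.0738]
orientation: [-0.001, -0.065, 0.998, 0.0]
wrist_force: [-0.6, -0.2, -2.7]
finger_gap: 0.0223
clock: 5.77
tcp_pos: [0.4581, -0.0345, 0.0756]
orientation: [0.0, -0.065, 0.998, -0.0]
wrist_force: [0.7, 0.2, -2.6]
finger_gap: 0.022
travel [0.044 0.026 0.365] turn 0.0 | tcp [ 0.4581 -0.0345  0.0756] yaw 3.272 tilt (np.float64(-0.0007), np.float64(-0.0002)) F [ 0.66  0.25 -2.55] gap 0.022 t 5.7667
travel [0.044 0.026 0.365] turn 0.0 | tcp [ 0.4581 -0.0345  0.0756] yaw 3.272 tilt (np.float64(-0.0007), np.float64(-0.0002)) F [ 0.11  0.29 -1.88] gap 0.0221 t 5.8167
```

```bash
python3 -m crank '{"travel":[[0.03,0.02,0.08],[0.03,0.02,0.16],[0.03,0.02,0.24],[0.03,0.02,0.3],[0.03,0.02,0.36]],"turn":[0,0,0,0,0]}'
python3 -m crank '{"travel":[[0,0,0],[0,0,0],[0,0,0],[0,0,0]],"turn":[0,0,0,0]}'
python3 - <<'E'
from h import *
for i in range(3):
  to(.607-.046*np.cos(.13),-.014-.046*np.sin(.13),.061,np.pi+.13); read_camera("side")
E
```

```text
clock: 6.28
tcp_pos: [0.4564, -0.0338, 0.0606]
orientation: [-0.0, -0.065, 0.998, 0.0]
wrist_force: [-1.0, -0.4, -0.2]
finger_gap: 0.0219
clock: 6.62
tcp_pos: [0.4566, -0.0338, 0.061]
orientation: [0.0, -0.065, 0.998, 0.0]
wrist_force: [-0.6, 0.8, 0.3]
finger_gap: 0.0217
travel [-2.642e+00  2.000e-03  2.000e-03] turn 0.0 | tcp [ 0.4566 -0.0338  0.061 ] yaw 3.272 tilt (np.float64(-0.0003), np.float64(0.0001)) F [-0.58  0.77  0.32] gap 0.0217 t 6.6167
travel [-2.643e+00  2.000e-03  1.000e-03] turn 0.001 | tcp [ 0.4566 -0.0338  0.061 ] yaw 3.2721 tilt (np.float64(-0.0002), np.float64(0.0)) F [-0.39  0.09 -0.42] gap 0.0218 t 6.6667
travel [-2.642e+00  2.000e-03  1.000e-03] turn 0.0 | tcp [ 0.4566 -0.0338  0.061 ] yaw 3.272 tilt (np.float64(-0.0003), np.float64(0.0)) F [-1.39  0.83 -0.43] gap 0.0216 t 6.7167
```

```bash
python3 -m crank '{"travel":[[-0.03,0,0.03],[-0.12,0,0.04],[-0.27,0,0.04],[-0.42,0,0.04],[-0.6,0,0.04]],"turn":[0,0,0,0,0]}'
python3 -m crank '{"travel":[[-0.18,0,0],[-0.36,0,0],[-0.54,0,0],[-0.72,0,0],[-0.9,0,0]],"turn":[0,0,0,0,0]}'
python3 -m crank '{"travel":[[-0.18,0,0],[-0.36,0,0],[-0.54,0,0],[-0.72,0,0],[-0.88,0,0]],"turn":[0,0,0,0,0]}'
python3 -m crank '{"travel":[[-0.13,0,0],[-0.23,0,0],[-0.26,0,0],[-0.26,0,0]],"turn":[0,0,0,0]}'
python3 - <<'E'
from h import *
to(.607-.046*np.cos(.13),-.014-.046*np.sin(.13),.061,np.pi+.13)
crop("side",240,400,155,275,4.5,"pics/s3.png")
E
```

```text
clock: 7.18
tcp_pos: [0.4811, -0.0306, 0.0594]
orientation: [0.0, -0.065, 0.998, -0.0]
wrist_force: [-0.5, 0.4, 0.2]
finger_gap: 0.0218
clock: 7.6
tcp_pos: [0.5168, -0.0259, 0.0592]
orientation: [-0.0, -0.065, 0.998, 0.0]
wrist_force: [-1.3, -0.9, 0.1]
finger_gap: 0.0216
clock: 8.02
tcp_pos: [0.5517, -0.0213, 0.0593]
orientation: [0.0, -0.065, 0.998, 0.0]
wrist_force: [-1.0, -0.5, 0.9]
finger_gap: 0.022
clock: 8.35
tcp_pos: [0.5617, -0.0201, 0.0593]
orientation: [0.0, -0.065, 0.998, 0.0]
wrist_force: [0.6, -0.4, 0.7]
finger_gap: 0.0216
travel [ 0.007  0.003 -0.044] turn 0.001 | tcp [ 0.5617 -0.0201  0.0593] yaw 3.2721 tilt (np.float64(-0.0004), np.float64(-0.0)) F [ 0.57 -0.38  0.69] gap 0.0216 t 8.35
```

View pics/s3.png

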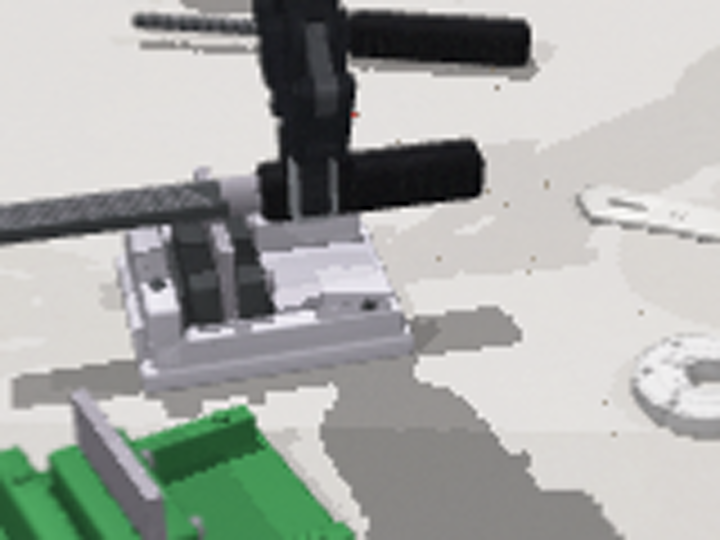

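```bash
python3 -m crank '{"travel":[[-0.01,0,-0.15],[-0.01,0,-0.4],[-0.01,0,-0.7],[-0.01,0,-1.0],[-0.01,0,-1.1]],"turn":[0,0,0,0,0]}'
python3 -m crank '{"travel":[[0.25,0,0],[0.75,0,0],[1.3,0,0],[1.85,0,0],[2.35,0,0]],"turn":[0,0,0,0,0]}'
python3 -m crank '{"travel":[[0.2,0,0],[0.27,0,0],[0.27,0,0.2],[0.27,0,0.4],[0.27,0,0.6]],"turn":[0,0,0,0,0]}'
python3 -m crank '{"travel":[[0,0,0],[0,0,0],[0,0,0]],"turn":[0,0,0]}'
python3 - <<'E'
from h import *
to(.607-.152*np.cos(.13),-.014-.152*np.sin(.13),.061,np.pi+.13)
E
```

```text
clock: 8.82
tcp_pos: [0.5625, -0.0201, 0.1057]
orientation: [0.001, -0.065, 0.998, -0.0]
wrist_force: [-0.2, -0.2, -1.6]
finger_gap: 0.0214
clock: 9.23
tcp_pos: [0.4668, -0.0321, 0.1033]
orientation: [-0.0, -0.065, 0.998, 0.0]
wrist_force: [0.8, 0.1, -2.4]
finger_gap: 0.0222
clock: 9.65
tcp_pos: [0.459, -0.0337, 0.0786]
orientation: [0.001, -0.065, 0.998, -0.0]
wrist_force: [0.1, -0.2, -2.8]
finger_gap: 0.0216
clock: 9.9
tcp_pos: [0.4579, -0.0335, 0.0789]
orientation: [-0.0, -0.065, 0.998, 0.0]
wrist_force: [-0.5, -0.8, -0.8]
finger_gap: 0.0218
travel [0.04  0.001 0.447] turn 0.001 | tcp [ 0.4579 -0.0335  0.0789] yaw 3.2722 tilt (np.float64(0.0007), np.float64(0.0004)) F [-0.5  -0.78 -0.77] gap 0.0218 t 9.9
```

```bash
python3 -m crank '{"travel":[[0.03,0,0.1],[0.03,0,0.2],[0.03,0,0.3],[0.03,0,0.38],[0.03,0,0.44]],"turn":[0,0,0,0,0]}'
python3 -m crank '{"travel":[[0,0,0],[0,0,0],[0,0,0],[0,0,0]],"turn":[0,0,0,0]}'
python3 -m crank '{"travel":[[-0.03,0,0.03],[-0.12,0,0.04],[-0.27,0,0.04],[-0.42,0,0.04],[-0.6,0,0.04]],"turn":[0,0,0,0,0]}'
python3 -m crank '{"travel":[[-0.18,0,0],[-0.36,0,0],[-0.54,0,0],[-0.72,0,0],[-0.9,0,0]],"turn":[0,0,0,0,0]}'
python3 -m crank '{"travel":[[-0.18,0,0],[-0.36,0,0],[-0.54,0,0],[-0.72,0,0],[-0.88,0,0]],"turn":[0,0,0,0,0]}'
python3 -m crank '{"travel":[[-0.13,0,0],[-0.23,0,0],[-0.26,0,0],[-0.26,0,0]],"turn":[0,0,0,0]}'
python3 -m crank '{"travel":[[-0.01,0,-0.15],[-0.01,0,-0.4],[-0.01,0,-0.7],[-0.01,0,-1.2],[-0.01,0,-1.8]],"turn":[0,0,0,0,0]}'
python3 -m crank '{"travel":[[0,0,-0.3],[0,0,-0.5],[0,0,-0.5]],"turn":[0,0,0]}'
python3 - <<'E'
from h import *
to(.5067,.2898,.15,np.pi+.234)
E
```

```text
clock: 10.32
tcp_pos: [0.4565, -0.0338, 0.0614]
orientation: [0.0, -0.065, 0.998, 0.0]
wrist_force: [-0.2, 0.8, -0.1]
finger_gap: 0.0218
clock: 10.65
tcp_pos: [0.4567, -0.0338, 0.0619]
orientation: [0.0, -0.065, 0.998, 0.0]
wrist_force: [-1.4, 0.2, -0.5]
finger_gap: 0.0218
clock: 11.07
tcp_pos: [0.4811, -0.0307, 0.0602]
orientation: [0.0, -0.065, 0.998, -0.0]
wrist_force: [-1.0, -0.5, -0.3]
finger_gap: 0.0215
clock: 11.48
tcp_pos: [0.5168, -0.0258, 0.06]
orientation: [-0.0, -0.065, 0.998, 0.0]
wrist_force: [-2.0, 0.0, -0.1]
finger_gap: 0.0222
clock: 11.9
tcp_pos: [0.5517, -0.0213, 0.0601]
orientation: [0.0, -0.065, 0.998, 0.0]
wrist_force: [-1.2, 0.8, 1.1]
finger_gap: 0.0221
clock: 12.23
tcp_pos: [0.5617, -0.0201, 0.0601]
orientation: [0.0, -0.065, 0.998, -0.0]
wrist_force: [1.2, 0.6, 0.9]
finger_gap: 0.0218
clock: 12.65
tcp_pos: [0.5602, -0.0198, 0.1323]
orientation: [-0.001, -0.065, 0.998, 0.0]
wrist_force: [0.6, 0.4, -1.7]
finger_gap: 0.0218
clock: 12.9
tcp_pos: [0.5627, -0.0202, 0.1547]
orientation: [0.002, -0.065, 0.998, -0.0]
wrist_force: [1.0, 0.2, -2.5]
finger_gap: 0.0219
travel [0.38  7.866 0.107] turn -0.104 | tcp [ 0.5627 -0.0202  0.1547] yaw 3.272 tilt (np.float64(-0.0038), np.float64(-0.0011)) F [ 0.99  0.21 -2.54] gap 0.0219 t 12.9
```

```bash
python3 -m crank '{"travel":[[0.3,0.4,0],[0.6,1.1,0],[0.8,2.0,0],[0.8,2.9,0],[0.8,3.8,0]],"turn":[-0.02,-0.04,-0.06,-0.08,-0.104]}'
python3 - <<'E'
from h import *
to(.5067,.2898,.15,np.pi+.234)
E
```

```text
clock: 13.32
tcp_pos: [0.5083, 0.1275, 0.1512]
orientation: [-0.001, -0.117, 0.993, 0.0]
wrist_force: [0.9, 0.2, -2.8]
finger_gap: 0.022
travel [-0.902  3.957  0.029] turn 0.0 | tcp [0.5083 0.1275 0.1512] yaw 3.3757 tilt (np.float64(0.002), np.float64(0.0004)) F [ 0.9   0.23 -2.81] gap 0.022 t 13.3167
```

```bash
python3 -m crank '{"travel":[[-0.2,0.9,0],[-0.4,1.8,0],[-0.6,2.6,0],[-0.8,3.4,0],[-0.9,3.95,0]],"turn":[0,0,0,0,0]}'
python3 -m crank '{"travel":[[0,0,0.2],[0,0,0.7],[0,0,1.3],[0,0,1.9],[0,0,2.4]],"turn":[0,0,0,0,0]}'
python3 -m crank '{"travel":[[0,0,0.3],[0,0,0.5],[0,0,0.5],[0,0,0.5],[0,0,0.5]],"turn":[0,0,0,0,0]}'
python3 - <<'E'
from h import *
to(.5067,.2898,.0042,np.pi+.234)
crop("side",200,440,180,360,3.3,"pics/s4.png")
E
```

```text
clock: 13.73
tcp_pos: [0.5075, 0.2912, 0.1509]
orientation: [-0.001, -0.118, 0.993, 0.0]
wrist_force: [-0.3, -0.5, -2.6]
finger_gap: 0.0219
clock: 14.15
tcp_pos: [0.5069, 0.2876, 0.0534]
orientation: [-0.001, -0.117, 0.993, -0.0]
wrist_force: [0.4, -0.1, -3.2]
finger_gap: 0.0218
clock: 14.57
tcp_pos: [0.5091, 0.2887, 0.0369]
orientation: [0.001, -0.117, 0.993, 0.0]
wrist_force: [1.3, 0.7, -1.7]
finger_gap: 0.0221
travel [0.052 0.042 0.817] turn 0.0 | tcp [0.5091 0.2887 0.0369] yaw 3.3758 tilt (np.float64(-0.0013), np.float64(0.0002)) F [ 1.27  0.73 -1.73] gap 0.0221 t 14.5667
```

View pics/s4.png

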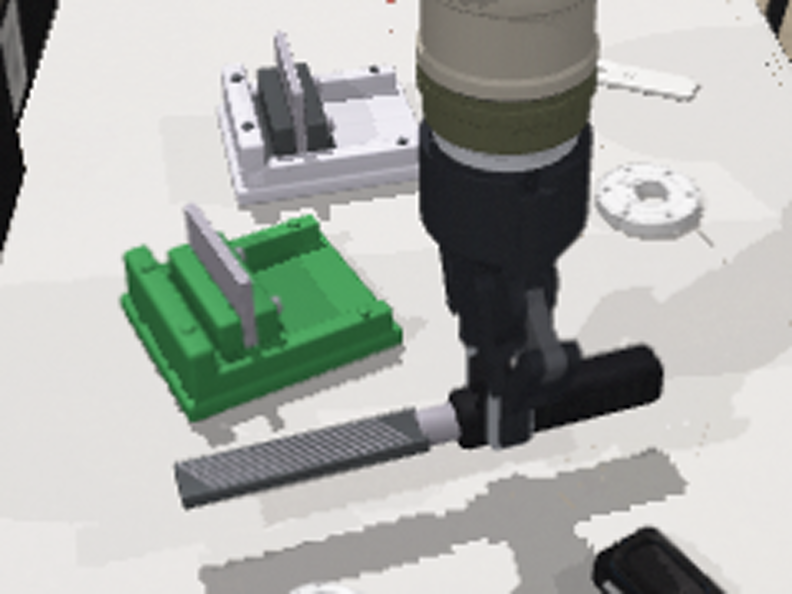

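The block still stands against its stop (plate at about (290,90)). The file is level and clear of everything, so I'll lower it slowly.

```bash
python3 -m crank '{"travel":[[0,0,0.15],[0,0,0.3],[0,0,0.43],[0,0,0.55],[0,0,0.63]],"turn":[0,0,0,0,0]}'
python3 -m crank '{"travel":[[0,0,0.03],[0,0,0.06],[0,0,0.06],[0,0,0.06]],"turn":[0,0,0,0]}'
python3 - <<'E'
from h import *
to(.5067,.2898,.0042,np.pi+.234)
E
```

```text
clock: 15.03
tcp_pos: [0.508, 0.2884, 0.01]
orientation: [-0.0, -0.117, 0.993, -0.0]
wrist_force: [-0.0, 0.2, -3.3]
finger_gap: 0.0221
clock: 15.37
tcp_pos: [0.5086, 0.2886, 0.0086]
orientation: [0.0, -0.117, 0.993, 0.0]
wrist_force: [0.7, -0.0, -2.6]
finger_gap: 0.0216
travel [0.038 0.039 0.109] turn 0.0 | tcp [0.5086 0.2886 0.0086] yaw 3.3761 tilt (np.float64(-0.0002), np.float64(0.0001)) F [ 0.69 -0.02 -2.61] gap 0.0216 t 15.3667
```

```bash
python3 -m crank '{"travel":[[0,0,0.02],[0,0,0.04],[0,0,0.06],[0,0,0.07],[0,0,0.08]],"turn":[0,0,0,0,0]}'
python3 -m crank '{"travel":[[0,0,0.02],[0,0,0.03],[0,0,0.03],[0,0,0.03]],"turn":[0,0,0,0]}'
python3 - <<'E'
from h import *
to(.5067,.2898,.0042,np.pi+.234)
E
```

```text
clock: 15.78
tcp_pos: [0.5084, 0.2886, 0.0053]
orientation: [0.0, -0.117, 0.993, 0.0]
wrist_force: [0.2, -0.3, -1.9]
finger_gap: 0.022
clock: 16.12
tcp_pos: [0.5085, 0.2886, 0.0043]
orientation: [0.0, -0.117, 0.993, 0.0]
wrist_force: [-1.3, -0.1, -0.4]
finger_gap: 0.022
travel [0.037 0.039 0.002] turn 0.0 | tcp [0.5085 0.2886 0.0043] yaw 3.376 tilt (np.float64(-0.0002), np.float64(0.0001)) F [-1.31 -0.11 -0.4 ] gap 0.022 t 16.1167
```

```bash
python3 -m crank '{"travel":[[0,0,0.02],[0,0,0.02],[0,0,0.02]],"turn":[0,0,0]}' - 20
python3 -m crank '{"travel":[[0,0,0],[0,0,0],[0,0,0],[0,0,0]],"turn":[0,0,0,0]}' 50
python3 -m crank '{"travel":[[0,0,-0.1],[0,0,-0.4],[0,0,-0.9],[0,0,-1.6],[0,0,-2.4]],"turn":[0,0,0,0,0]}'
python3 -m crank '{"travel":[[0,0.3,-0.7],[0,0.9,-1.4],[0,1.7,-1.8],[0,2.5,-2],[0,2.8,-2]],"turn":[0,0,0,0,0]}'
python3 -m crank '{"travel":[[0,0,0],[0,0,0],[0,0,0],[0,0,0],[0,0,0]],"turn":[0,0,0,0,0]}'
python3 - <<'E'
from h import *
a=read_camera("top")["image"][135:255,190:370,::-1]; b=read_camera("side")["image"][180:360,200:440,::-1]
r=lambda i,w,h:cv2.resize(i,(w,h),interpolation=cv2.INTER_CUBIC)
cv2.imwrite("pics/end.png",np.hstack([r(a,400,267),np.zeros((267,4,3),np.uint8),r(b,356,267)]))
cv2.imwrite("pics/endtop.png",r(a,792,528))
cv2.imwrite("pics/endside.png",r(b,792,594))
E
```

```text
clock: 16.37
tcp_pos: [0.5085, 0.2886, 0.0043]
orientation: [0.0, -0.117, 0.993, 0.0]
wrist_force: [-4.2, -1.1, 6.0]
finger_gap: 0.0217
clock: 16.7
tcp_pos: [0.5086, 0.2887, 0.0033]
orientation: [0.0, -0.117, 0.993, 0.0]
wrist_force: [-0.8, 0.1, -0.1]
finger_gap: 0.0502
clock: 17.12
tcp_pos: [0.5072, 0.2881, 0.0991]
orientation: [-0.002, -0.117, 0.993, -0.0]
wrist_force: [0.7, -0.2, 0.4]
finger_gap: 0.0497
clock: 17.53
tcp_pos: [0.4827, 0.4016, 0.1827]
orientation: [0.003, -0.118, 0.993, 0.002]
wrist_force: [-0.4, -0.8, -0.2]
finger_gap: 0.0501
clock: 17.95
tcp_pos: [0.4826, 0.3962, 0.1787]
orientation: [-0.001, -0.116, 0.993, -0.0]
wrist_force: [-0.0, -0.3, -0.1]
finger_gap: 0.0499
```

View pics/endside.png

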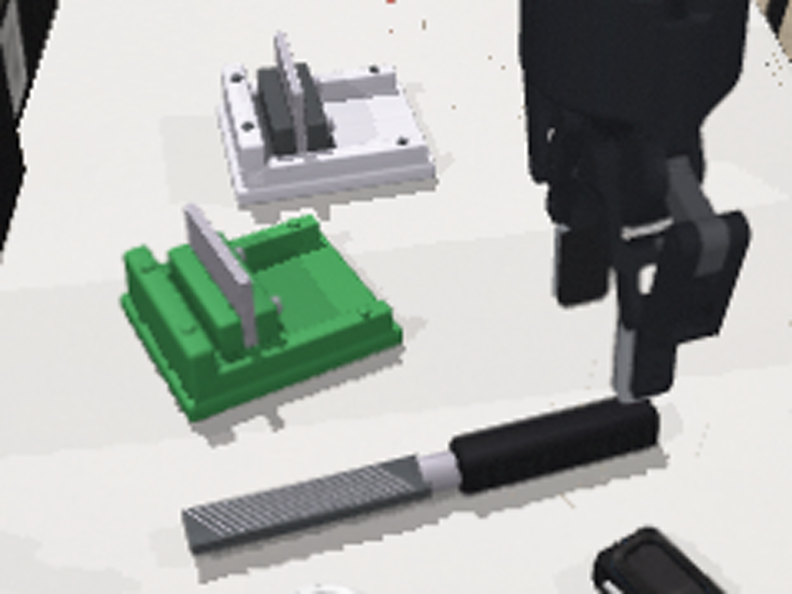

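The file lies flat on the table, from its tip at (195,530) to its handle end at (650,425). The gripper is well above it, and the block stands against the stop. Handing in.

```bash
python3 -c "
from workcell import *
print(hand_in())"
```

```text
the job is handed in; nothing more can be done
None
```

I gripped the flat file by its handle and gave the aluminium jig's plate two forward strokes, lifting the file clear after each. I then laid the file flat back where it had been, let go, and handed the job in at about 18 s of the 56 s allowed.

- **Strokes:** Each ran about 106 mm along the blade, from roughly 182 mm to 76 mm in the file's own measure. The measured height stayed within about 2 mm of level, pressing on the plate with roughly 2–3 N.
- **Squareness:** I set the stroke direction from the camera images. Individual readings of the jig's angle varied from 0.10 to 0.15 rad, and I used 0.13, so it should be square to within a degree or two.
- **Levelness:** One camera fit just after the lift suggested the nose was about 2° up. That fit was rough, and the comparison just before the first stroke showed the file level to about 1°.
- **Final picture:** It shows the block against its far stop, the file flat on the table, and the gripper about 0.18 m up, touching nothing. The round file is outside that view, but the arm went nowhere near it.

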